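Activate a cement capsule in the bench press

TASK

Lay the green capsule in the cradle of the bench press, open end towards the press's pin and nozzle in the notch, and let go of it. Then swing the red-gripped handle slowly closed until the plunger inside the capsule resists, peaks and suddenly gives; stop there, before the capsule is crushed, and let the handle spring back open. Leave the activated capsule lying in the cradle and do not disturb the other things on the counter.

Things in the scene. Friction and masses are not known exactly. Their poses are not given: they have to be found in the camera images.
- press: Bench press screwed to the counter: plate 10 mm thick reaching 220 mm to -x, 35 to +x, 60 to -y, 68 to +y; steel pivot post 54 mm tall (its highest part), fixed black handle on the -y side (40 mm tall), moving blue handle with red grip swinging in from +y. Origin on the pivot's vertical axis at counter level, z up; handles and cradle lie to its -x side.
- cradle_seat (a point): Centre of the cradle's floor, where the middle of the capsule's underside belongs: 20 mm above the counter, at (-90, -7.5) mm from the pivot; axes as the press's. The capsule lies along y, mouth to +y. The slot is 25.6 mm wide between side walls 6 mm high, 53 mm long between the anvil at -y and a lip 4 mm high at +y.
- anvil (a point): Middle of the steel anvil's face that closes the slot at its -y end, at capsule mid-height (11 mm above the cradle floor): two posts 20 mm above the floor with a 14 mm gap between them, the notch for the nozzle. The capsule is pressed against it.
- handle_grip (a point): On the outer face (away from the cradle) of the moving handle's red grip, 31 mm above the counter; at (-185, 43) mm from the pivot axis in the handle's own axes, which are this point's: -x along the handle, +y outwards. The red grip runs from 140 to 210 mm along the handle, 16 mm thick, 18 to 44 mm above the counter. Push here towards the cradle.
- handle (a joint): Angle of the moving handle (rad): 0 = sprung fully open (its axes then turned -0.5 rad about z from the press's), grows as it closes, 0.5 = parallel with the press's x, stop at 0.75. A weak spring (1.1 N at the grip when open, about 3 N closed) always returns it to 0.
- pin_tip (a point): Tip of the steel pin (7 mm thick) on the moving handle, 90 mm from the pivot, 31 mm above the counter, pointing at the capsule's bore; about 27 mm clear of a seated capsule's mouth when the handle is open. It meets the plunger at 0.35 to 0.57 rad, different for each capsule, and pushes it with about twice the push at the red grip (lever 90 to 190 mm).
- capsule: The green capsule, about 40 g: square barrel 22 x 22 mm, 50 mm long, lying flat on the tray; white nozzle (8 mm thick, 10 mm long) at one end, open bore at the other. Origin: middle of the barrel's underside; x runs along the barrel from the nozzle towards the open mouth; z is up. Grip it across the 22 mm width.
- capsule_mouth (a point): Centre of the capsule's open end (25 mm from the middle, 11 mm above the underside). The bore is 14 mm square; the black plunger lies recessed 3 to 20 mm inside, a depth that differs from capsule to capsule and is not otherwise known.
- capsule_plunger (a joint): Travel of the plunger (m): 0 as delivered, 0.005 = activated. It resists up to about 30 N on the plunger (about 14 N at the red grip, plus the handle's spring) within the first 1.5 mm, gives at 2.5 mm and snaps on to 5 mm, where it stays against a hard stop. Let go before, it springs back to 0. Beyond 40 N on the plunger (about 19 N at the grip, plus spring) the capsule is crushed.
- tray: Flat grey tray 250 x 130 mm with a low rim (10 mm), fixed; its top is 6 mm above the counter. The origin is under its centre; the three capsules lie on it side by side, about 70 mm apart, roughly across its long side.
- capsule_blue: A blue capsule of the same shape on the tray; leave it where it is.
- capsule_yellow: A yellow capsule of the same shape on the tray; leave it where it is.
- rinse_bottle: Orange bottle, 72 mm across, 170 mm tall; origin under its centre. Not to be disturbed.
- steel_dish: Steel dish, 90 mm across, 30 mm tall. Not to be disturbed.
- powder_jar: White jar with red lid, 60 mm across, 60 mm tall. Not to be disturbed.
- cement_spatula: Spatula, 170 mm long, lying flat. Not to be disturbed.
- tip_cup: Glass cup, 64 mm across, 70 mm tall. Not to be disturbed.

How it is judged:
By the outcome, as a careful person would: the job done as asked, in the order asked, and still so for the second after the job is handed in, with the robot touching nothing.
It also fails if it takes over 67 s, if anything falls off the work surface, if the arm or the gripper's body presses on something with over 40 N, if the wrist force passes 120 N, or if a joint passes its speed limit or range.

ROBOT

A 6-joint arm with a two-finger parallel gripper is mounted at the origin on the work surface. World frame = base frame: x ahead of the robot, y to its left, z up, the work surface at z = 0. Lengths are in mm, angles in rad, forces in N, time in s.
With the tool pointing down it reaches from about 400 to 925 mm from the base axis. Payload 12.5 kg.
Tool frame: the origin (TCP) lies at the very end of the fingers, on their centre line; the grasp point (between the pads) lies env.grip_point_offset behind it (env.grip_point_offset is the distance from the TCP to the grasp point, in mm); y points along the fingers, z is the direction in which the jaws open and shut, and the axes are right-handed (so a half turn about y gives the same grasp; the last joint's range is limited). The gripper opens to 95 mm and grips with 3 to 60 N. Pads are 20 mm wide; open, the fingers measure 119 mm over their backs; the gripper's body (75 mm by 180 mm) begins 59 mm behind the grasp point.
Start: joints at [1.098, 0.491, 1.559, -0, 1.092, -0.106], TCP at [224.128, 583.449, 214.661] pointing down, gripper open.
Joint ranges: [-3.1, 3.1], [-0.84, 2.19], [0.05, 2.79], [-1.13, 4.28], [0.06, 2.93], [-2.69, 2.69]. Speed limits (rad/s): [2.22, 2.22, 2.79, 3.14, 3.14, 3.14].

INTERFACE

Orientations are given as [roll, pitch, yaw] about the fixed x, y, z axes, in that order (R = Rz(yaw) Ry(pitch) Rx(roll)).
In Python, from cell import readout, read_camera, env, nets gives the robot as it stands.
- The arm moves only by the tool apply_moves, never from a script. Its argument "increments" is a list of rows, each a list of 3 entries, a list of its own where there are three numbers: the shift along the tool's x, y, z in cm, then the turn, a rotation vector about the tool's x, y, z in degrees, then the finger opening in cm, from 0 to 9.51. A call has exactly 5 rows; each row shifts and turns the pose as measured when the row begins, along the tool's axes as they then stand; what a row does not reach is not made up. A row lasts 1/8 s, in which the tool goes at most 62.5 mm and 10.7 degrees, less where a joint would pass 70% of its speed; a pose out of reach is approached as far as the arm can. A call with a gripper value outside its range is refused whole. The fingers move at their own pace and stop on an object; the grip force is fixed at half the most. Time passes only in rows, so rows that do not move let the fingers close, or fill a call up. It gives the time, the measured TCP pose, the force and the opening at its end, in the units of the state.
- readout.state(): the state, without advancing time (a new reading comes with each control period).
- read_camera(name): name is "scene" or "top" or "wrist"; returns a dict with "img" (420x560x3 uint8, red, green, blue), "vfov" (degrees; the focal length in pixels is half the picture's height over the tangent of half this angle, whatever the lens; pixels are square), "cx", "cy" (the principal point, pixels), "distortion" ([k1, k2, p1, p2, k3] as OpenCV has them; the pictures are not rectified), "rvec" (rotation vector, rad) and "tvec" (3), from world to camera coordinates, as OpenCV has them; the wrist camera has in their place "mount" (4x4, takes a point from camera to tool coordinates, whose origin is the TCP and whose axes are the tool frame's). Camera axes: x right, y down, z forward; pixel columns grow to the right and rows downward; lengths in mm; the calibration is good to about 2 mm. A picture is of the moment at which its call begins: read the wrist's pose just before it. There is no depth.
- env.job_done(): hands the job in, once; it reports no verdict.
Trained networks look in a picture, given as the dict that the camera call returned (one of the last four; its "shot" number tells which), for a name from the list of things; names that differ only in an ending like _2 or _b are one class to them, and where a whole thing is asked for, a point or a joint stands for the part that bears it (a point fixed in the world has none). Each returns a list of dicts, best first, with "confidence" (0 to 1); they miss things now and then, are a little off and sometimes report something else, mostly with a low value. They report only what shows in the picture. A call takes as long as a camera call.
- nets.look_for(picture, thing): "point" ([x, y, z] in mm, in the coordinates of the camera as it stood for that picture, good to about 4 mm: the middle of the surface that is visible of it).
- nets.mark_of(picture, thing): "point" ([x, y, z] in mm, in the coordinates of the camera as it stood for that picture, good to about 4 mm: a listed point, or the origin of a listed thing).
The state is a dict: "t": time; "joints": joint angles; "qvel": joint speeds; "tau": joint torques, N m; "eef_pos": TCP position; "tcp_rot": TCP orientation; "ft_force": force on the tool from outside, world axes, zero at the start; "moment": the same for the moment, N m; "opening": opening from 0.0 (shut) to 1.0 (fully open).
Only numpy, scipy, OpenCV 4.12 (cv2) and the standard library are available. Lean on these libraries where they do the work, as an engineer would, in place of code of your own. Each camera call takes 0.05 s, during which the arm holds its last target. There are 200 camera calls.

## Working session

There is one attempt and no reset: what is moved stays moved. The work goes in short steps, Python scripts to look and compute and a tool call to move; the robot and the scene stay as the last step left them, time stands still between calls to the robot, and variables do not carry over. Pictures are saved under pics/ and viewed, about 8 in all and at most 12, crops included, and the job is handed in when it is done.

Besides the shell and the picture viewer there is one more tool, called after "Request:" as name(argument=value, ...) on one line, values as JSON. apply_moves: Moves the arm, as the interface text tells. Its arguments: {"type":"object","properties":{"increments":{"type":"array"}},"required":["increments"]}

```bash
mkdir -p pics; ls; cat > h.py <<'E'
import numpy as np, cv2
from scipy.spatial.transform import Rotation as R
from cell import readout, read_camera, env, nets
def tool():
    s=readout.state(); T=np.eye(4); T[:3,:3]=R.from_euler('xyz',s['tcp_rot']).as_matrix(); T[:3,3]=s['eef_pos']; return T
def shot(name):
    T=tool(); p=read_camera(name)
    if name=='wrist': M=T@np.array(p['mount'])
    else:
        M=np.eye(4); r=cv2.Rodrigues(np.array(p['rvec'],float))[0]; M[:3,:3]=r.T; M[:3,3]=-r.T@np.array(p['tvec'],float).ravel()
    p['M']=M; return p
def K(p):
    f=p['img'].shape[0]/2/np.tan(np.radians(p['vfov'])/2); return np.array([[f,0,p['cx']],[0,f,p['cy']],[0,0,1.]])
def proj(p,P):
    P=np.atleast_2d(np.array(P,float)); Mi=np.linalg.inv(p['M'])
    return cv2.projectPoints(P@Mi[:3,:3].T+Mi[:3,3],np.zeros(3),np.zeros(3),K(p),np.array(p['distortion'],float))[0].reshape(-1,2)
def ray(p,uv,z):
    u=cv2.undistortPoints(np.array(uv,float).reshape(-1,1,2),K(p),np.array(p['distortion'],float)).reshape(-1,2)
    d=np.c_[u,np.ones(len(u))]@p['M'][:3,:3].T; o=p['M'][:3,3]
    return o+d*((z-o[2])/d[:,2])[:,None]
def find(p,thing,kind='mark_of'):
    return [(np.round(p['M'][:3,:3]@np.array(d['point'])+p['M'][:3,3],1).tolist(),round(d['confidence'],2)) for d in getattr(nets,kind)(p,thing)[:2]]
def save(p,n,img=None): cv2.imwrite('pics/'+n+'.png',cv2.cvtColor(p['img'] if img is None else img,cv2.COLOR_RGB2BGR))
E
python3 - <<'E'
from h import *
print(env.grip_point_offset, readout.state()); print(tool().round(3).tolist())
a=shot('top'); b=shot('scene')
save(a,'top1');save(b,'scene1')
for n in ['press','cradle_seat','anvil','handle_grip','pin_tip','capsule','capsule_mouth','tray','capsule_blue','capsule_yellow','rinse_bottle','steel_dish','powder_jar','cement_spatula','tip_cup']:
    print(n,find(a,n),find(b,n))
E
```

```text
pics
18.8 {'t': 0.0, 'joints': array([ 1.09838614e+00,  4.91524730e-01,  1.55947320e+00,  1.41972719e-05,
        1.09170685e+00, -1.05591172e-01]), 'qvel': array([-1.47767234e-04,  8.78088402e-05, -4.22253498e-05,  6.63965945e-04,
       -4.40411349e-04,  2.64465774e-04]), 'tau': array([ 1.43709497e-05, -6.12646794e+01, -2.58168536e+01,  6.93400414e-02,
        4.82434581e-02, -7.61114802e-05]), 'eef_pos': array([224.00732349, 583.20095978, 214.07521384]), 'tcp_rot': array([-1.57190092e+00,  1.29733242e-04, -3.66825640e-01]), 'ft_force': array([-0.67783028,  0.00319646, -0.15304127]), 'moment': array([-6.91301457e-05, -1.07968530e-02,  4.55627829e-02]), 'opening': 0.9977100176266455}
[[0.933, -0.001, 0.359, 224.007], [-0.359, -0.001, 0.933, 583.201], [-0.0, -1.0, -0.001, 214.075], [0.0, 0.0, 0.0, 1.0]]
press [([646.1, -154.7, -1.3], 0.68)] [([647.6, -152.9, 3.0], 0.88)]
cradle_seat [([555.6, -164.1, 20.4], 0.78), ([651.4, 421.6, 0.2], 0.37)] [([558.9, -163.0, 20.3], 0.72)]
anvil [([564.0, -194.9, 30.9], 0.68), ([786.4, -40.0, -1.0], 0.56)] [([561.2, -194.4, 33.0], 0.85)]
handle_grip
[... 502 characters left out ...]
, -1.2], 0.97), ([609.3, 240.3, 9.6], 0.25)]
capsule_blue [([605.0, 232.9, 7.8], 0.56)] [([608.8, 240.1, 7.1], 0.68)]
capsule_yellow [([529.8, 234.1, 5.6], 0.74), ([645.1, -154.0, -0.2], 0.4)] [([528.3, 232.3, 6.8], 0.5)]
rinse_bottle [([785.3, 87.2, -2.5], 0.84)] [([790.5, 90.1, 2.9], 0.95)]
steel_dish [([788.0, -37.4, -2.2], 0.76)] [([790.5, -32.0, 2.6], 0.72), ([530.5, 232.8, 8.2], 0.24)]
powder_jar [([755.3, 253.8, -1.4], 0.72), ([652.9, 423.3, 0.1], 0.64)] [([755.5, 251.4, 4.6], 0.95), ([654.1, 418.8, 0.7], 0.32)]
cement_spatula [([514.6, -436.1, 1.5], 0.95)] [([513.5, -437.0, -0.1], 0.61), ([648.8, -151.4, -0.4], 0.55)]
tip_cup [([655.9, 422.2, 3.5], 0.6)] [([654.3, 418.2, 3.2], 0.58)]
```

View pics/top1.png

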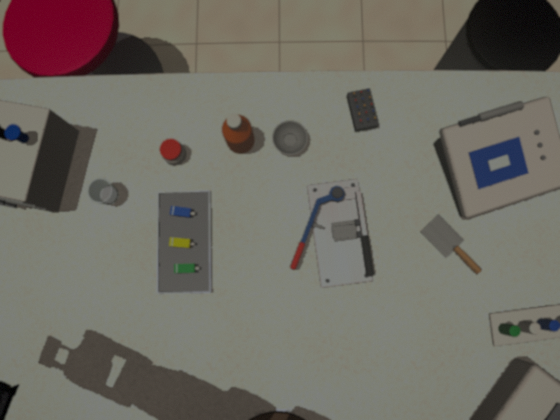

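View pics/scene1.png

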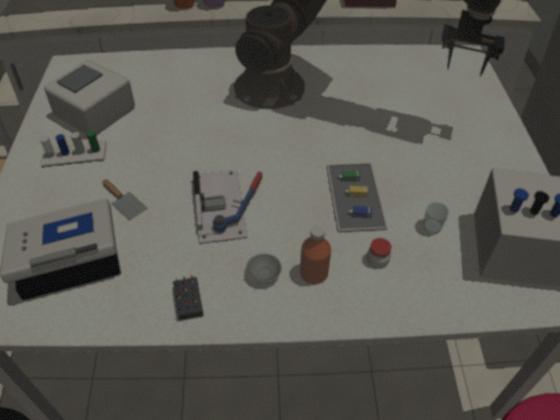

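```bash
cat >> h.py <<'E'
def plan(pos,zang,n,zs=None):
    """rows to TCP pos, jaw axis at angle zang (deg, world), tool down, n rows"""
    T=tool(); x=T[:3,:3]; z=np.array([np.cos(np.radians(zang)),np.sin(np.radians(zang)),0]); y=np.array([0,0,-1.])
    G=np.c_[np.cross(y,z),y,z]; rv=R.from_matrix(x.T@G).as_rotvec()
    dp=(np.array(pos)-T[:3,3])/n; rows=[]
    for i in range(n):
        Ri=x@R.from_rotvec(rv*i/n).as_matrix()
        rows.append([(Ri.T@dp/10).round(2).tolist(),np.degrees(rv/n).round(2).tolist()])
    for r in rows: print(r)
E
python3 - <<'E'
from h import *
T=tool(); p=shot('wrist'); print(np.array(p['mount']).round(2).tolist(),p['vfov'])
plan([465,222,150],0,10)
E
```

```text
[[-0.0, 0.97, 0.24, -68.7], [-0.0, -0.24, 0.97, -169.99], [1.0, 0.0, 0.0, 0.19], [0.0, 0.0, 0.0, 1.0]] 64.55760446204563
[[3.54, 0.65, -2.51], [-0.0, 6.9, -0.0]]
[[3.82, 0.65, -2.07], [-0.0, 6.9, -0.0]]
[[4.04, 0.65, -1.59], [-0.0, 6.9, -0.0]]
[[4.2, 0.65, -1.1], [-0.0, 6.9, -0.0]]
[[4.3, 0.65, -0.58], [-0.0, 6.9, -0.0]]
[[4.34, 0.65, -0.06], [-0.0, 6.9, -0.0]]
[[4.32, 0.65, 0.46], [-0.0, 6.9, -0.0]]
[[4.23, 0.65, 0.98], [-0.0, 6.9, -0.0]]
[[4.08, 0.65, 1.48], [-0.0, 6.9, -0.0]]
[[3.88, 0.65, 1.96], [-0.0, 6.9, -0.0]]
```

Request:
apply_moves(increments=[[[3.54,0.65,-2.51],[0,6.9,0],4.5],[[3.82,0.65,-2.07],[0,6.9,0],4.5],[[4.04,0.65,-1.59],[0,6.9,0],4.5],[[4.2,0.65,-1.1],[0,6.9,0],4.5],[[4.3,0.65,-0.58],[0,6.9,0],4.5]])

```text
t: 2.28
eef_pos: [345.3, 399.3, 181.4]
tcp_rot: [-1.568, 0.001, -0.983]
ft_force: [0.8, 0.1, 0.4]
opening: 0.529
```

Request:
apply_moves(increments=[[[4.34,0.65,-0.06],[0,6.9,0],4.5],[[4.32,0.65,0.46],[0,6.9,0],4.5],[[4.23,0.65,0.98],[0,6.9,0],4.5],[[4.08,0.65,1.48],[0,6.9,0],4.5],[[3.88,0.65,1.96],[0,6.9,0],4.5]])

```text
t: 2.9
eef_pos: [465.6, 210.0, 148.6]
tcp_rot: [-1.567, 0.003, -1.605]
ft_force: [0.3, 0.3, 0.5]
opening: 0.472
```

```bash
python3 - <<'E'
from h import *
print(tool().round(3).tolist(),readout.state()['t'],readout.state()['opening'])
p=shot('wrist'); save(p,'w1')
for n in ['capsule','capsule_mouth','capsule_yellow','tray']: print(n,find(p,n),find(p,n,'look_for'))
# green mask
hsv=cv2.cvtColor(p['img'],cv2.COLOR_RGB2HSV); m=cv2.inRange(hsv,(45,120,60),(85,255,255))
n,l,st,c=cv2.connectedComponentsWithStats(m); i=1+st[1:,4].argmax(); print(st[i],c[i])
cs=max(cv2.findContours((l==i).astype('uint8'),0,1)[0],key=cv2.contourArea); r=cv2.minAreaRect(cs); b=cv2.boxPoints(r); print(b.round(1).tolist()); print(ray(p,b,28).round(1).tolist()); print(ray(p,[c[i]],28))
E
```

```text
[[-0.034, 0.004, 0.999, 465.616], [-0.999, 0.003, -0.034, 210.033], [-0.003, -1.0, 0.004, 148.564], [0.0, 0.0, 0.0, 1.0]] 2.9 0.47180781464932575
capsule [([468.9, 223.8, 4.3], 0.77)] [([470.3, 221.8, 29.0], 0.94)]
capsule_mouth [([463.9, 243.4, 15.4], 0.64)] [([459.9, 219.3, 26.0], 0.87)]
capsule_yellow [([525.1, 235.5, 4.6], 0.97)] [([523.5, 235.2, 26.9], 0.94)]
tray [([533.8, 233.5, -0.7], 0.87), ([463.0, 247.5, 15.2], 0.51)] [([531.9, 241.9, 1.9], 0.9)]
[272 176  23  40 805] [283.19006211 195.33291925]
[[271.5, 176.39999389648438], [292.29998779296875, 175.10000610351562], [294.70001220703125, 214.0], [274.0, 215.3000030517578]]
[[456.1, 233.6, 28.0], [474.5, 234.1, 28.0], [475.7, 198.6, 28.0], [456.8, 198.0, 28.0]]
[[465.84086138 216.1734059   28.        ]]
```

View pics/w1.png

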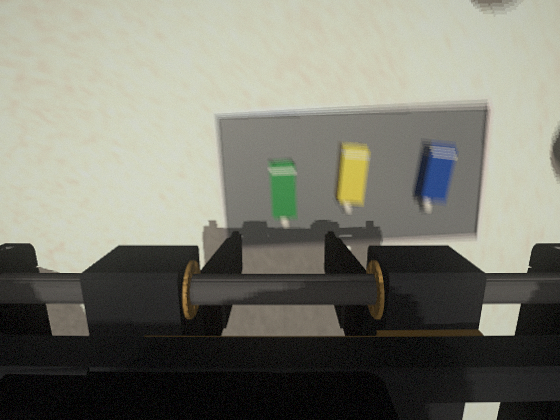

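```bash
python3 - <<'E'
from h import *
read_camera('wrist');p=shot('wrist'); print(tool()[:3,3],readout.state()['qvel'].round(4))
im=cv2.resize(p['img'][120:260,190:330],None,fx=4,fy=4,interpolation=cv2.INTER_CUBIC); save(p,'w2',im)
for n in ['capsule','capsule_mouth']: print(n,find(p,n),find(p,n,'look_for'))
for z in (6,28):
  for P in [[456,195],[478,195],[478,245],[456,245]]: print(z,P,proj(p,[P+[z]]).round(1).tolist())
E
```

```text
[464.52244897 211.9439088  148.77921016] [-0.0036  0.0018 -0.0013  0.      0.0011  0.0012]
capsule [([469.7, 224.2, 4.6], 0.87)] [([524.4, 236.4, 25.5], 0.69), ([466.3, 225.5, 28.2], 0.64)]
capsule_mouth [([460.1, 245.9, 17.2], 0.95)] [([463.6, 222.2, 23.1], 0.78)]
6 [456, 195] [[274.9, 214.1]]
6 [478, 195] [[297.5, 213.5]]
6 [478, 245] [[296.5, 162.1]]
6 [456, 245] [[273.1, 162.8]]
28 [456, 195] [[274.4, 220.5]]
28 [478, 195] [[298.6, 219.8]]
28 [478, 245] [[297.6, 164.9]]
28 [456, 245] [[272.5, 165.6]]
```

View pics/w2.png

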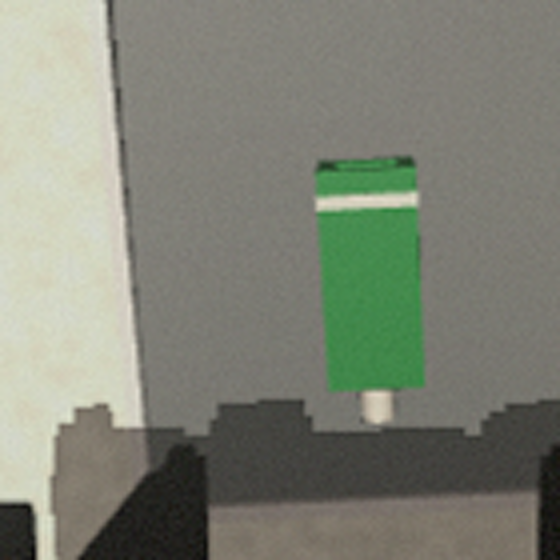

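```bash
python3 - <<'E'
from h import *
p=shot('wrist')
c=ray(p,[[269,162.5],[293.5,162],[296.2,216.2],[272,217]],28);print(c.round(1).tolist(),c.mean(0))
d=(c[0]+c[1]-c[2]-c[3])/2; a=np.degrees(np.arctan2(d[1],d[0])); print(np.linalg.norm(d),a)
m=c.mean(0)
plan([m[0],m[1],70],a-90,5)
E
```

```text
[[453.4, 247.3, 28.0], [474.8, 247.1, 28.0], [476.1, 197.9, 28.0], [454.2, 197.8, 28.0]] [464.60610643 222.53391146  28.        ]
49.320770620747766 91.25614891694488
[[-0.22, 1.57, -0.01], [-0.04, -0.59, -0.04]]
[[-0.22, 1.57, -0.01], [-0.04, -0.59, -0.04]]
[[-0.22, 1.57, -0.01], [-0.04, -0.59, -0.04]]
[[-0.22, 1.57, -0.0], [-0.04, -0.59, -0.04]]
[[-0.22, 1.57, -0.0], [-0.04, -0.59, -0.04]]
```

Request:
apply_moves(increments=[[[-0.22,1.57,0],[0,-0.6,0],4.5],[[-0.22,1.57,0],[0,-0.6,0],4.5],[[-0.22,1.57,0],[0,-0.6,0],4.5],[[-0.22,1.57,0],[0,-0.6,0],4.5],[[-0.22,1.57,0],[0,-0.6,0],4.5]])

```text
t: 4.32
eef_pos: [464.6, 223.2, 64.7]
tcp_rot: [-1.568, 0.003, -1.545]
ft_force: [0.8, 0.1, -0.7]
opening: 0.477
```

```bash
python3 - <<'E'
from h import *
p=shot('wrist');
plan([464.6,222.5,15.5],1.2,5)
E
```

```text
[[0.01, 0.95, 0.01], [-0.01, 0.06, -0.03]]
[[0.01, 0.95, 0.01], [-0.01, 0.06, -0.03]]
[[0.01, 0.95, 0.01], [-0.01, 0.06, -0.03]]
[[0.01, 0.95, 0.01], [-0.01, 0.06, -0.03]]
[[0.01, 0.95, 0.02], [-0.01, 0.06, -0.03]]
```

Request:
apply_moves(increments=[[[0,1.2,0.01],[0,0.1,-0.1],4.5],[[0,1.2,0.01],[0,0.1,0],4.5],[[0,1.2,0.01],[0,0,0],4.5],[[0,0.6,0],[0,0,0],4.5],[[0,0.3,0],[0,0,0],4.5]])

```text
t: 5.0
eef_pos: [464.0, 223.0, 14.3]
tcp_rot: [-1.571, 0.0, -1.548]
ft_force: [1.0, 0.3, 0.7]
opening: 0.473
```

Request:
apply_moves(increments=[[[0,-0.25,0],[0,0,0],4.5],[[0,0,0],[0,0,0],1.0],[[0,0,0],[0,0,0],1.0],[[0,0,0],[0,0,0],1.0],[[0,0,0],[0,0,0],1.0]])

```text
t: 5.62
eef_pos: [464.4, 223.1, 17.8]
tcp_rot: [-1.569, 0.001, -1.548]
ft_force: [0.7, -0.6, 0.5]
opening: 0.23
```

Request:
apply_moves(increments=[[[0,0,0],[0,0,0],1.0],[[0,-0.8,0],[0,0,0],1.0],[[0,-1.6,0],[0,0,0],1.0],[[0,-2.5,0],[0,0,0],1.0],[[0,-2.5,0],[0,0,0],1.0]])

```text
t: 6.25
eef_pos: [463.5, 222.8, 93.7]
tcp_rot: [-1.573, -0.0, -1.548]
ft_force: [0.3, -0.0, -1.0]
opening: 0.228
```

```bash
python3 - <<'E'
from h import *
plan([560,-220,165],3,10)
E
```

```text
[[4.45, -0.71, 0.86], [0.01, -0.17, 0.0]]
[[4.45, -0.71, 0.85], [0.01, -0.17, 0.0]]
[[4.45, -0.71, 0.84], [0.01, -0.17, 0.0]]
[[4.46, -0.71, 0.82], [0.01, -0.17, 0.0]]
[[4.46, -0.71, 0.81], [0.01, -0.17, 0.0]]
[[4.46, -0.71, 0.8], [0.01, -0.17, 0.0]]
[[4.46, -0.71, 0.78], [0.01, -0.17, 0.0]]
[[4.47, -0.71, 0.77], [0.01, -0.17, 0.0]]
[[4.47, -0.71, 0.76], [0.01, -0.17, 0.0]]
[[4.47, -0.71, 0.75], [0.01, -0.17, 0.0]]
```

Request:
apply_moves(increments=[[[3,-0.8,0.6],[0,-0.2,0],1.0],[[4.5,-0.8,0.9],[0,-0.2,0],1.0],[[4.5,-0.8,0.9],[0,-0.2,0],1.0],[[4.5,-0.8,0.9],[0,-0.2,0],1.0],[[4.5,-0.8,0.9],[0,-0.2,0],1.0]])

```text
t: 6.88
eef_pos: [513.4, 11.0, 139.3]
tcp_rot: [-1.567, 0.0, -1.524]
ft_force: [0.6, 1.2, -0.3]
opening: 0.227
```

Request:
apply_moves(increments=[[[4.5,-0.6,0.8],[0,-0.2,0],1.0],[[4.5,-0.6,0.8],[0,-0.2,0],1.0],[[4.5,-0.6,0.8],[0,-0.2,0],1.0],[[4.5,-0.3,0.8],[0,-0.2,0],1.0],[[2,0,0.4],[0,0,0],1.0]])

```text
t: 7.5
eef_pos: [560.4, -195.2, 164.6]
tcp_rot: [-1.564, -0.001, -1.512]
ft_force: [0.2, 0.8, -1.0]
opening: 0.229
```

```bash
python3 - <<'E'
from h import *
read_camera('wrist');read_camera('wrist');p=shot('wrist'); save(p,'w3'); print(tool().round(3).tolist(), readout.state()['opening'])
a=shot('top')
for n in ['press','cradle_seat','anvil','pin_tip','handle_grip','capsule','capsule_mouth']: print(n,find(p,n),find(a,n))
E
```

```text
[[0.059, 0.005, 0.998, 559.872], [-0.998, 0.0, 0.059, -193.147], [-0.0, -1.0, 0.005, 163.935], [0.0, 0.0, 0.0, 1.0]] 0.22467762490551352
press [([639.5, -149.3, -1.9], 0.78)] [([644.6, -152.9, -3.2], 0.86)]
cradle_seat [([553.0, -164.0, 16.7], 0.57)] [([555.4, -165.8, 18.3], 0.85)]
anvil [([555.6, -195.6, 28.6], 0.82)] []
pin_tip [([557.1, -116.3, 29.0], 0.77)] [([559.6, -118.0, 29.4], 0.86)]
handle_grip [([487.5, -40.5, 28.8], 0.55)] [([486.6, -39.9, 33.4], 0.56)]
capsule [([563.3, -191.8, 153.2], 0.97)] [([555.4, -165.0, 20.9], 0.18)]
capsule_mouth [([554.8, -171.3, 163.9], 0.93), ([487.9, -39.4, 30.9], 0.71)] []
```

View pics/w3.png

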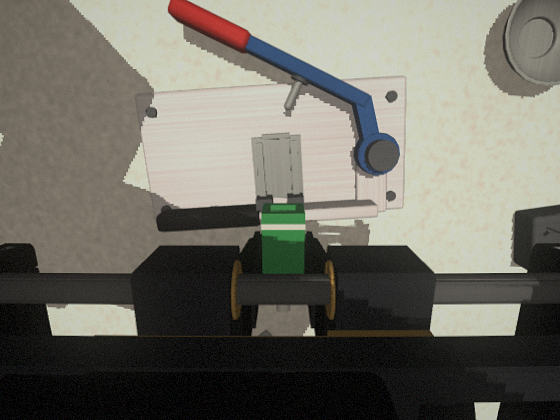

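```bash
cat > fit.py <<'E'
from h import *
from scipy.optimize import least_squares
p=shot('wrist')
L=np.array([[-220,68,10],[35,68,10],[35,-60,10],[0,0,54]],float)
uv=np.array([[136,94],[405.5,76],[404,208.5],[380,153.5]])
def W(q,L): c,s=np.cos(q[2]),np.sin(q[2]); return np.c_[q[0]+c*L[:,0]-s*L[:,1],q[1]+s*L[:,0]+c*L[:,1],L[:,2]]
r=least_squares(lambda q:(proj(p,W(q,L))-uv).ravel(),[645,-154,.05]); print(r.x,r.fun.round(1))
q=r.x
S=np.array([[-90,-7.5,20],[-90,-34,31]]); print(W(q,S))
# overlay: plate, slot walls, anvil
im=p['img'].copy()
def poly(P,col):
    t=proj(p,W(q,np.array(P,float))).round().astype(int); cv2.polylines(im,[t.reshape(-1,1,2)],True,col,1)
poly([[-220,68,10],[35,68,10],[35,-60,10],[-220,-60,10]],(255,0,0))
poly([[-102.8,-34,26],[-77.2,-34,26],[-77.2,19,26],[-102.8,19,26]],(255,0,255))
poly([[-97,-34,40],[-83,-34,40],[-83,-34,20],[-97,-34,20]],(255,255,0))
save(p,'w4',cv2.resize(im[60:260,120:420],None,fx=2.6,fy=2.6,interpolation=cv2.INTER_CUBIC))
E
python3 fit.py
```

```text
[ 6.41301457e+02 -1.46057813e+02  1.26218389e-01] [-4.  -0.3  1.1 -1.4 -0.1  0.3  2.7  2.1]
[[ 552.96153133 -164.82766734   20.        ]
 [ 556.2974447  -191.1168606    31.        ]]
```

View pics/w4.png

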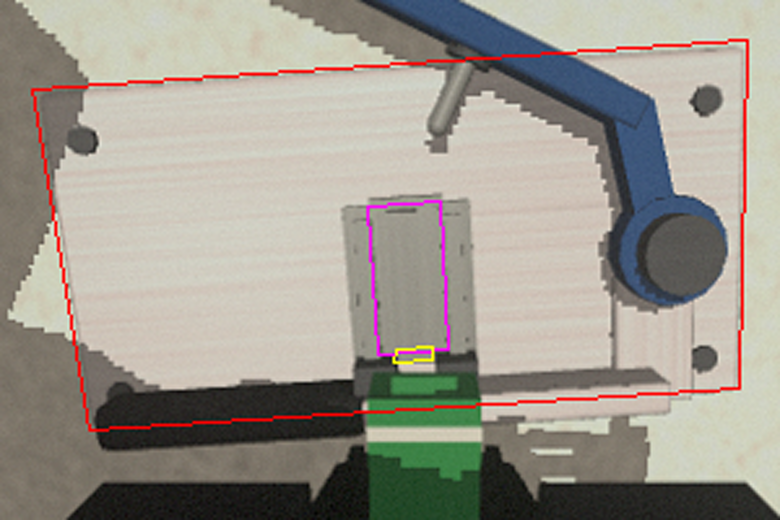

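```bash
python3 - <<'E'
from h import *
p=shot('wrist'); T=tool()
im=p['img'][195:280,245:325]; save(p,'w5',cv2.resize(im,None,fx=7,fy=7,interpolation=cv2.INTER_CUBIC))
hsv=cv2.cvtColor(p['img'],cv2.COLOR_RGB2HSV); m=cv2.inRange(hsv,(45,90,30),(85,255,255))
for r in range(204,272,4):
    c=np.where(m[r,230:340])[0]+230; print(r,c.min() if len(c) else None,c.max() if len(c) else None)
# expected corners if centred in jaws, offset 0
for dz in (-0,):
  L=np.array([[x,y,z] for x in (-25,25) for y in (11.8-22,11.8) for z in (-11,11)],float) # tool coords: x=-y world
  print(np.c_[L,proj(p,L@T[:3,:3].T+T[:3,3])].round(1))
print(p['cx'],p['cy'])
E
```

```text
204 265 301
208 263 301
212 263 303
216 262 304
220 261 304
224 None None
228 None None
232 262 304
236 261 305
240 262 304
244 262 303
248 262 304
252 262 304
256 262 304
260 262 303
264 262 304
268 262 304
[[-25.  -10.2 -11.  262.  213.1]
 [-25.  -10.2  11.  306.1 213.1]
 [-25.   11.8 -11.  264.4 202.8]
 [-25.   11.8  11.  303.5 202.8]
 [ 25.  -10.2 -11.  263.4 303.1]
 [ 25.  -10.2  11.  304.5 303.1]
 [ 25.   11.8 -11.  265.5 283.9]
 [ 25.   11.8  11.  302.2 283.9]]
282.8305034753012 206.22557525685266
```

View pics/w5.png

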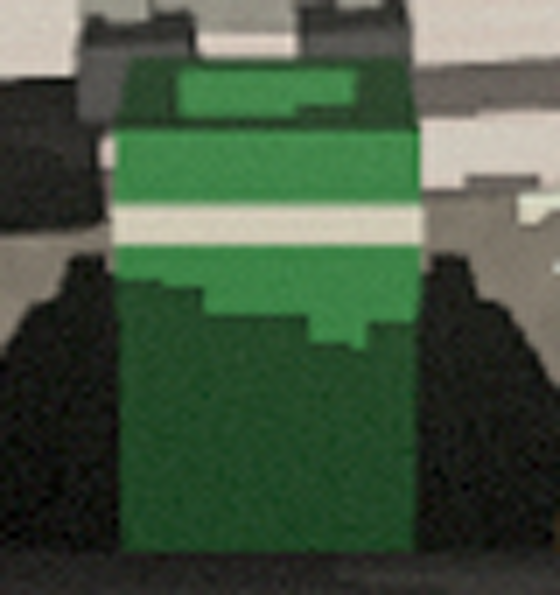

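```bash
python3 - <<'E'
from h import *
plan([557,-220,110],7.2,5)
E
```

```text
[[0.53, 1.08, -0.1], [-0.07, -0.75, 0.01]]
[[0.53, 1.08, -0.11], [-0.07, -0.75, 0.01]]
[[0.53, 1.08, -0.11], [-0.07, -0.75, 0.01]]
[[0.53, 1.08, -0.12], [-0.07, -0.75, 0.01]]
[[0.53, 1.08, -0.12], [-0.07, -0.75, 0.01]]
```

Request:
apply_moves(increments=[[[0.6,1.1,-0.1],[-0.1,-0.9,0],1.0],[[0.6,1.1,-0.1],[-0.1,-0.9,0],1.0],[[0.6,1.1,-0.1],[-0.1,-0.8,0],1.0],[[0.5,1.1,-0.1],[0,-0.8,0],1.0],[[0.2,0.5,-0.1],[0,-0.2,0],1.0]])

```text
t: 9.12
eef_pos: [557.0, -220.6, 110.8]
tcp_rot: [-1.572, 0.0, -1.443]
ft_force: [-0.1, 0.0, -0.7]
opening: 0.226
```

```bash
python3 - <<'E'
from h import *
read_camera('wrist');read_camera('wrist');p=shot('wrist'); print(tool().round(3).tolist())
im=p['img']
q=[641.3,-146.06,.126]; c,s=np.cos(q[2]),np.sin(q[2])
W=lambda L:np.c_[q[0]+c*L[:,0]-s*L[:,1],q[1]+s*L[:,0]+c*L[:,1],L[:,2]]
L=np.array([[-102.8,19,26],[-77.2,19,26],[-77.2,-34,26],[-102.8,-34,26],[-97,-34,40],[-83,-34,40],[-103,19,24],[-77,19,24],[0,0,54],[-90,-7.5,20]],float)
u=proj(p,W(L)); v=u[:8].mean(0).astype(int); x0,y0=v[0]-50,v[1]-40
print('crop',x0,y0); print(np.c_[L,u,(u-[x0,y0])*7].round(1))
save(p,'w6',cv2.resize(im[y0:y0+85,x0:x0+100],None,fx=7,fy=7,interpolation=cv2.INTER_CUBIC))
for n in ['cradle_seat','anvil','press','capsule']: print(n,find(p,n))
E
```

```text
[[0.127, -0.0, 0.992, 557.227], [-0.992, -0.0, 0.127, -220.333], [0.0, -1.0, -0.0, 111.751], [0.0, 0.0, 0.0, 1.0]]
crop 237 100
[[-102.8   19.    26.   270.6  104.1  235.3   28.8]
 [ -77.2   19.    26.   305.4  104.2  478.7   29.1]
 [ -77.2  -34.    26.   304.2  175.5  470.5  528.8]
 [-102.8  -34.    26.   271.1  175.5  238.9  528.5]
 [ -97.   -34.    40.   278.4  178.4  289.5  549. ]
 [ -83.   -34.    40.   297.5  178.5  423.3  549.2]
 [-103.    19.    24.   270.4  104.3  234.1   29.9]
 [ -77.    19.    24.   305.5  104.3  479.3   30.2]
 [   0.     0.    54.   422.7  131.9 1300.1  223.2]
 [ -90.    -7.5   20.   287.7  140.3  355.1  282. ]]
cradle_seat [([551.9, -165.0, 16.2], 0.87)]
anvil [([552.7, -193.2, 27.7], 0.56), ([635.2, -148.1, 0.8], 0.33)]
press [([639.8, -147.6, 1.7], 0.84), ([557.3, -114.6, 29.4], 0.56)]
capsule [([562.3, -221.3, 97.2], 0.72), ([553.9, -162.5, 17.9], 0.72)]
```

View pics/w6.png

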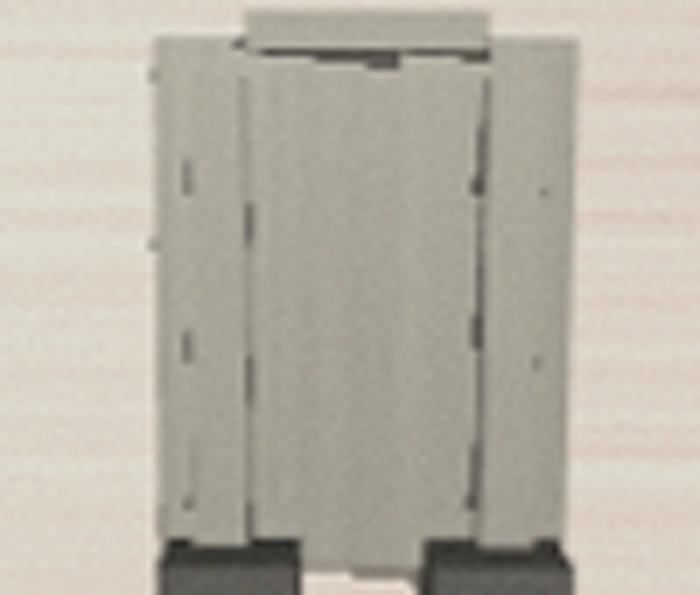

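```bash
python3 - <<'E'
from h import *
plan([554.5,-166.0,55],7.25,10)
E
```

```text
[[-0.54, 0.57, 0.04], [-0.0, 0.01, 0.01]]
[[-0.54, 0.57, 0.04], [-0.0, 0.01, 0.01]]
[[-0.54, 0.57, 0.04], [-0.0, 0.01, 0.01]]
[[-0.54, 0.57, 0.04], [-0.0, 0.01, 0.01]]
[[-0.54, 0.57, 0.04], [-0.0, 0.01, 0.01]]
[[-0.54, 0.57, 0.04], [-0.0, 0.01, 0.01]]
[[-0.54, 0.57, 0.04], [-0.0, 0.01, 0.01]]
[[-0.54, 0.57, 0.04], [-0.0, 0.01, 0.01]]
[[-0.54, 0.57, 0.04], [-0.0, 0.01, 0.01]]
[[-0.54, 0.57, 0.04], [-0.0, 0.01, 0.01]]
```

Request:
apply_moves(increments=[[[-1.2,0.5,0.1],[0,0,0],1.0],[[-1.2,1,0.1],[0,0,0],1.0],[[-1.2,1.2,0.1],[0,0,0],1.0],[[-1.2,1.2,0.1],[0,0,0],1.0],[[-0.3,0.9,0],[0,0,0],1.0]])

```text
t: 10.1
eef_pos: [554.8, -164.5, 61.7]
tcp_rot: [-1.569, -0.001, -1.442]
ft_force: [-0.6, 0.1, -0.1]
opening: 0.228
```

```bash
python3 - <<'E'
from h import *
read_camera('wrist');read_camera('wrist');print(tool()[:3,3])
plan([554.5,-166.0,50],7.25,2)
E
```

```text
[ 554.60936318 -165.00765879   61.44606559]
[[0.05, 0.57, -0.01], [-0.01, 0.04, 0.02]]
[[0.05, 0.57, -0.01], [-0.01, 0.04, 0.02]]
```

Request:
apply_moves(increments=[[[0.1,0.6,0],[0,0,0],1.0],[[0,0.6,0],[0,0,0],1.0],[[0,0.2,0],[0,0,0],1.0],[[0,0,0],[0,0,0],1.0],[[0,0,0],[0,0,0],1.0]])

```text
t: 10.82
eef_pos: [555.3, -167.4, 47.0]
tcp_rot: [-1.569, -0.002, -1.444]
ft_force: [0.6, -0.3, -1.2]
opening: 0.227
```

Request:
apply_moves(increments=[[[-0.12,0,-0.06],[0,0,0],1.0],[[0,0.3,0],[0,0,0],1.0],[[0,0.3,0],[0,0,0],1.0],[[0,0.15,0],[0,0,0],1.0],[[0,0,0],[0,0,0],1.0]])

```text
t: 11.45
eef_pos: [554.6, -166.2, 39.2]
tcp_rot: [-1.569, -0.002, -1.444]
ft_force: [-0.5, 0.2, -0.8]
opening: 0.229
```

Request:
apply_moves(increments=[[[0,0.2,0],[0,0,0],1.0],[[0,0.15,0],[0,0,0],1.0],[[0,0.1,0],[0,0,0],1.0],[[0,0.1,0],[0,0,0],1.0],[[0,0,0],[0,0,0],1.0]])

```text
t: 12.08
eef_pos: [554.6, -166.3, 33.4]
tcp_rot: [-1.569, -0.002, -1.444]
ft_force: [0.1, 0.0, -0.1]
opening: 0.226
```

Request:
apply_moves(increments=[[[0,0.08,0],[0,0,0],1.0],[[0,0.06,0],[0,0,0],1.0],[[0,0.04,0],[0,0,0],1.0],[[0,0,0],[0,0,0],1.0],[[0,0,0],[0,0,0],1.0]])

```text
t: 12.7
eef_pos: [554.7, -166.3, 31.8]
tcp_rot: [-1.568, -0.002, -1.444]
ft_force: [0.0, 0.1, -0.4]
opening: 0.229
```

Request:
apply_moves(increments=[[[0,0.06,0],[0,0,0],1.0],[[0,0.04,0],[0,0,0],1.0],[[0,0.03,0],[0,0,0],1.0],[[0,0,0],[0,0,0],1.0],[[0,0,0],[0,0,0],1.0]])

```text
t: 13.32
eef_pos: [554.7, -166.3, 31.8]
tcp_rot: [-1.568, -0.002, -1.444]
ft_force: [-0.4, 0.5, 2.9]
opening: 0.23
```

Request:
apply_moves(increments=[[[0,0,0],[0,0,0],2.6],[[0,0,0],[0,0,0],3.0],[[0,0,0],[0,0,0],3.8],[[0,0,0],[0,0,0],4.0],[[0,0,0],[0,0,0],4.0]])

```text
t: 13.95
eef_pos: [554.8, -166.4, 31.3]
tcp_rot: [-1.568, -0.002, -1.444]
ft_force: [1.0, 0.3, -0.4]
opening: 0.423
```

Request:
apply_moves(increments=[[[0,-0.5,0],[0,0,0],4.0],[[0,-1.5,0],[0,0,0],4.0],[[0,-2.5,0],[0,0,0],4.0],[[2,-3,0],[0,0,0],4.0],[[3,-2,0],[0,0,0],4.0]])

```text
t: 14.58
eef_pos: [560.6, -215.1, 131.6]
tcp_rot: [-1.569, -0.002, -1.441]
ft_force: [0.9, -0.6, 0.4]
opening: 0.42
```

```bash
python3 - <<'E'
from h import *
read_camera('wrist');read_camera('wrist');p=shot('wrist'); print(tool().round(3).tolist())
u=proj(p,[[554.5,-166.2,42]])[0]; print(u)
x0,y0=int(u[0]-130),int(max(0,u[1]-110)); save(p,'w7',cv2.resize(p['img'][y0:y0+180,x0:x0+240],None,fx=3.3,fy=3.3,interpolation=cv2.INTER_CUBIC)); print(x0,y0)
for n in ['handle_grip','pin_tip','capsule','capsule_mouth']: print(n,find(p,n))
E
```

```text
[[0.126, 0.003, 0.992, 560.589], [-0.992, -0.002, 0.126, -215.946], [0.002, -1.0, 0.003, 130.693], [0.0, 0.0, 0.0, 1.0]]
[282.48217406 145.04230949]
152 35
handle_grip []
pin_tip [([557.4, -118.0, 28.3], 0.66)]
capsule [([558.4, -167.9, 18.6], 0.78)]
capsule_mouth [([550.8, -145.8, 31.5], 0.59)]
```

View pics/w7.png

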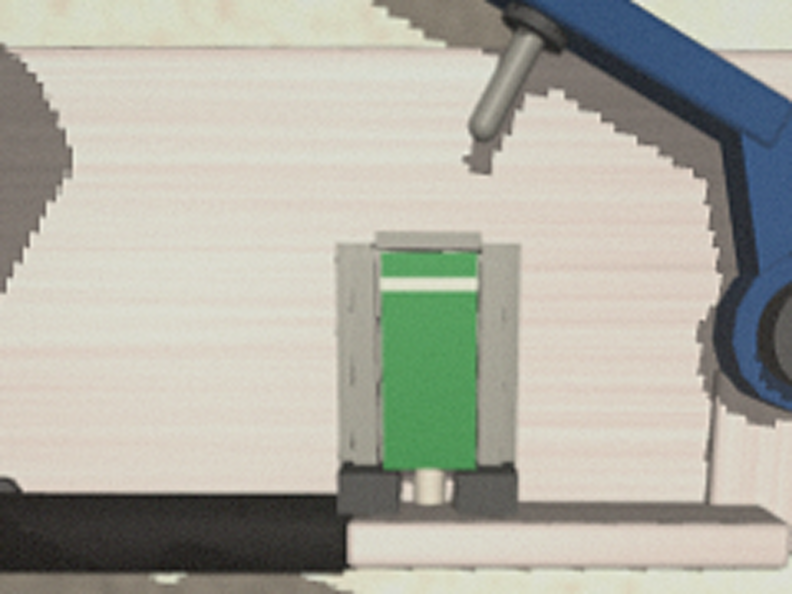

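```bash
python3 - <<'E'
from h import *
plan([499,-7,110],-21.4,5)
E
```

```text
[[-4.26, 0.37, -0.67], [0.01, 5.75, -0.0]]
[[-4.17, 0.37, -1.1], [0.01, 5.75, -0.0]]
[[-4.04, 0.37, -1.51], [0.01, 5.75, -0.0]]
[[-3.87, 0.37, -1.91], [0.01, 5.75, -0.0]]
[[-3.66, 0.37, -2.29], [0.01, 5.75, -0.0]]
```

Request:
apply_moves(increments=[[[-3.2,0,-0.5],[0,5.75,0],0],[[-4.2,0,-1.1],[0,5.75,0],0],[[-4.2,0.4,-1.5],[0,5.75,0],0],[[-4.2,0.4,-2.0],[0,5.75,0],0],[[-3.7,0.4,-2.3],[0,5.75,0],0]])

```text
t: 15.55
eef_pos: [499.8, -4.7, 113.6]
tcp_rot: [-1.577, -0.001, -1.96]
ft_force: [0.6, -0.0, -0.9]
opening: 0.008
```

```bash
python3 - <<'E'
from h import *
read_camera('wrist');read_camera('wrist');p=shot('wrist');print(tool()[:3,3],readout.state()['opening']);print(find(p,'handle_grip'))
plan([499,-7,24],-21.4,5)
E
```

```text
[499.89087092  -4.57522876 113.69333731] 0.004197753834935291
[]
[[0.03, 1.8, -0.01], [0.06, -0.12, 0.01]]
[[0.03, 1.8, -0.01], [0.06, -0.12, 0.01]]
[[0.03, 1.8, -0.02], [0.06, -0.12, 0.01]]
[[0.03, 1.8, -0.02], [0.06, -0.12, 0.01]]
[[0.03, 1.8, -0.02], [0.06, -0.12, 0.01]]
```

Request:
apply_moves(increments=[[[0,1.5,0],[0.1,-0.1,0],0],[[0,2.2,0],[0.1,-0.1,0],0],[[0,2.2,0],[0,-0.1,0],0],[[0,1.6,0],[0,-0.1,0],0],[[0,0.7,0],[0,0,0],0]])

```text
t: 16.38
eef_pos: [502.7, -9.6, 29.5]
tcp_rot: [-1.57, -0.0, -1.946]
ft_force: [1.3, 0.2, -0.3]
opening: 0.008
```

Request:
apply_moves(increments=[[[0.6,0.1,0],[0,0,0],0],[[0.6,0,0],[0,0,0],0],[[0.5,0,0],[0,0,0],0],[[0.3,0,0],[0,0,0],0],[[0.2,0,0],[0,0,0],0]])

```text
t: 17.0
eef_pos: [494.7, -32.5, 29.6]
tcp_rot: [-1.569, 0.0, -1.946]
ft_force: [-0.9, 1.5, -0.2]
opening: 0.007
```

Request:
apply_moves(increments=[[[0.4,0.15,-0.11],[0,-1.2,0],0],[[0.5,0.15,-0.14],[0,-1.55,0],0],[[0.5,0.1,-0.14],[0,-1.55,0],0],[[0.5,0.1,-0.14],[0,-1.55,0],0],[[0.5,0,-0.14],[0,-1.55,0],0]])

```text
t: 17.62
eef_pos: [480.7, -53.6, 24.7]
tcp_rot: [-1.567, 0.0, -1.808]
ft_force: [0.6, 2.4, -0.7]
opening: 0.005
```

```bash
cat > a.py <<'E'
from h import *
c0=np.array([642.8,-147.4]);p=tool();r=p[:2,3]-c0
d=np.hypot(*r); th=np.arctan2(r[1],r[0])
ang=(th%(2*np.pi))-(np.arctan2(53,-180))-0.126+0.5
s=readout.state(); print('rad',d,'theta',round(ang,3),'toolyaw',round(np.arctan2(p[1,2],p[0,2])-.126+.5,3),'F along',round(float(s['ft_force']@p[:3,0]),2),p[:3,3].round(1),s['t'])
E
python3 a.py
```

```text
rad 187.26046205115327 theta 0.136 toolyaw 0.137 F along -2.42 [480.7 -53.6  24.7] 17.625
```

Request:
apply_moves(increments=[[[0.5,0,-0.14],[0,-1.55,0],0],[[0.5,0,-0.14],[0,-1.55,0],0],[[0.5,0,-0.14],[0,-1.55,0],0],[[0.4,0,-0.11],[0,-1.2,0],0],[[0.2,0,-0.06],[0,-0.6,0],0]])

```text
t: 18.25
eef_pos: [470.5, -73.7, 24.7]
tcp_rot: [-1.566, -0.0, -1.686]
ft_force: [0.6, 1.6, 0.2]
opening: 0.004
```

```bash
python3 a.py
```

```text
rad 187.37725809509766 theta 0.256 toolyaw 0.258 F along -1.66 [470.5 -73.7  24.7] 18.25
```

Request:
apply_moves(increments=[[[0.25,0,-0.07],[0,-0.78,0],0],[[0.25,0,-0.07],[0,-0.78,0],0],[[0.25,0,-0.07],[0,-0.78,0],0],[[0.25,0,-0.07],[0,-0.78,0],0],[[0.25,0,-0.07],[0,-0.78,0],0]])

```text
t: 18.88
eef_pos: [465.5, -86.3, 24.7]
tcp_rot: [-1.566, -0.001, -1.613]
ft_force: [0.8, 2.4, 1.8]
opening: 0.006
```

Request:
apply_moves(increments=[[[0.12,0,-0.035],[0,-0.37,0],0],[[0.12,0,-0.035],[0,-0.37,0],0],[[0.12,0,-0.035],[0,-0.37,0],0],[[0.12,0,-0.035],[0,-0.37,0],0],[[0.12,0,-0.035],[0,-0.37,0],0]])

```text
t: 19.5
eef_pos: [463.5, -92.7, 24.7]
tcp_rot: [-1.566, -0.001, -1.579]
ft_force: [0.4, 2.2, 1.8]
opening: 0.008
```

```bash
python3 a.py
```

```text
rad 187.5012794998028 theta 0.364 toolyaw 0.366 F along -2.21 [463.5 -92.7  24.7] 19.5
```

Request:
apply_moves(increments=[[[0.12,0,-0.035],[0,-0.37,0],0],[[0.12,0,-0.035],[0,-0.37,0],0],[[0.12,0,-0.035],[0,-0.37,0],0],[[0.12,0,-0.035],[0,-0.37,0],0],[[0.12,0,-0.035],[0,-0.37,0],0]])

```text
t: 20.12
eef_pos: [461.6, -99.1, 24.7]
tcp_rot: [-1.566, -0.001, -1.544]
ft_force: [1.5, 2.9, 1.4]
opening: 0.006
```

Request:
apply_moves(increments=[[[0.1,0,-0.03],[0,-0.31,0],0],[[0.1,0,-0.03],[0,-0.31,0],0],[[0.1,0,-0.03],[0,-0.31,0],0],[[0.1,0,-0.03],[0,-0.31,0],0],[[0.1,0,-0.03],[0,-0.31,0],0]])

```text
t: 20.75
eef_pos: [460.2, -104.5, 24.7]
tcp_rot: [-1.566, -0.001, -1.515]
ft_force: [0.3, 2.2, 1.3]
opening: 0.006
```

Request:
apply_moves(increments=[[[0.1,0,-0.03],[0,-0.31,0],0],[[0.1,0,-0.03],[0,-0.31,0],0],[[0.1,0,-0.03],[0,-0.31,0],0],[[0.1,0,-0.03],[0,-0.31,0],0],[[0.1,0,-0.03],[0,-0.31,0],0]])

```text
t: 21.38
eef_pos: [459.0, -109.8, 24.7]
tcp_rot: [-1.566, -0.001, -1.486]
ft_force: [2.2, 6.9, 1.8]
opening: 0.002
```

Request:
apply_moves(increments=[[[0.05,0,-0.015],[0,-0.15,0],0],[[0.05,0,-0.015],[0,-0.15,0],0],[[0.05,0,-0.015],[0,-0.15,0],0],[[0,0,0],[0,0,0],0],[[0,0,0],[0,0,0],0]])

```text
t: 22.0
eef_pos: [458.9, -110.1, 24.7]
tcp_rot: [-1.566, 0.0, -1.477]
ft_force: [1.5, 6.3, 1.3]
opening: 0.005
```

Request:
apply_moves(increments=[[[0.08,0,-0.02],[0,-0.2,0],0],[[0.08,0,-0.02],[0,-0.2,0],0],[[0.08,0,-0.02],[0,-0.2,0],0],[[0.08,0,-0.02],[0,-0.2,0],0],[[0.08,0,-0.02],[0,-0.2,0],0]])

```text
t: 22.62
eef_pos: [458.4, -111.8, 24.7]
tcp_rot: [-1.566, 0.003, -1.459]
ft_force: [4.1, 11.8, 1.2]
opening: 0.007
```

Request:
apply_moves(increments=[[[0.09,0,-0.02],[0,0,0],0],[[0.09,0,-0.02],[0,0,0],0],[[0.09,0,-0.02],[0,0,0],0],[[0.09,0,-0.02],[0,0,0],0],[[0.09,0,-0.02],[0,0,0],0]])

```text
t: 23.25
eef_pos: [458.2, -112.5, 24.7]
tcp_rot: [-1.566, 0.007, -1.458]
ft_force: [3.5, 14.3, 1.9]
opening: 0.006
```

```bash
python3 a.py
```

```text
rad 187.82474408418713 theta 0.473 toolyaw 0.486 F along -13.78 [ 458.2 -112.5   24.7] 23.25
```

Request:
apply_moves(increments=[[[0.1,0,-0.03],[0,0,0],0],[[0.105,0,-0.03],[0,0,0],0],[[0.11,0,-0.03],[0,0,0],0],[[0.11,0,-0.03],[0,0,0],0],[[0.11,0,-0.03],[0,0,0],0]])

```text
t: 23.88
eef_pos: [458.1, -113.5, 24.8]
tcp_rot: [-1.565, 0.011, -1.457]
ft_force: [4.6, 14.3, 2.8]
opening: 0.004
```

Request:
apply_moves(increments=[[[0.11,0,-0.03],[0,0,0],0],[[0.11,0,-0.03],[0,0,0],0],[[0.11,0,-0.03],[0,0,0],0],[[0.11,0,-0.03],[0,0,0],0],[[0.11,0,-0.03],[0,0,0],0]])

```text
t: 24.5
eef_pos: [457.8, -115.8, 24.8]
tcp_rot: [-1.565, 0.014, -1.456]
ft_force: [-0.4, 2.2, -0.1]
opening: 0.009
```

Request:
apply_moves(increments=[[[-0.4,0,0.11],[0,1.2,0.1],0],[[-0.8,0,0.22],[0,2.4,0.2],0],[[-1.0,0,0.29],[0,3.1,0.2],0],[[-1.0,0,0.29],[0,3.1,0.2],0],[[-1.0,0,0.29],[0,3.1,0],0]])

```text
t: 25.12
eef_pos: [469.6, -72.8, 25.5]
tcp_rot: [-1.569, 0.027, -1.693]
ft_force: [1.8, 1.9, -0.8]
opening: 0.002
```

Request:
apply_moves(increments=[[[-1.0,0,0.29],[0,3.1,0],0],[[-1.0,0,0.29],[0,3.1,0],0],[[-1.0,0,0.29],[0,3.1,0],0],[[-1.0,0,0.29],[0,3.1,0],0],[[-1.5,0,0.3],[0,3.1,0],0]])

```text
t: 25.75
eef_pos: [498.3, -21.7, 26.7]
tcp_rot: [-1.576, 0.027, -1.978]
ft_force: [0.7, -0.2, -0.1]
opening: 0.005
```

Free of the handle. Back off, lift, and look.

Request:
apply_moves(increments=[[[-1.5,0,0],[0,0,0],0],[[-1.5,-1,0],[0,0,-0.8],0],[[0,-3,0],[0,0,-0.7],0],[[0,-4,0],[0,0,0],0],[[0,-4,0],[0,0,0],0]])

```text
t: 26.38
eef_pos: [509.9, 8.0, 147.9]
tcp_rot: [-1.582, -0.003, -1.973]
ft_force: [0.5, 0.8, -0.5]
opening: 0.003
```

```bash
python3 - <<'E'
from h import *
plan([520,-200,135],7.2,5)
E
```

```text
[[3.75, 0.25, 1.82], [0.13, -6.05, 0.0]]
[[3.92, 0.25, 1.41], [0.13, -6.05, 0.0]]
[[4.05, 0.26, 0.99], [0.13, -6.05, 0.0]]
[[4.13, 0.26, 0.56], [0.13, -6.05, 0.0]]
[[4.16, 0.26, 0.12], [0.13, -6.05, 0.0]]
```

Request:
apply_moves(increments=[[[3.0,0,1.5],[0.2,-6,0],0],[[3.9,0,1.4],[0.2,-6,0],0],[[4.0,0.1,1.0],[0.2,-6,0],0],[[4.1,0.1,0.6],[0,-6,0],0],[[3.5,0,0.2],[0,-6,0],0]])

```text
t: 27.0
eef_pos: [524.5, -186.5, 149.8]
tcp_rot: [-1.566, -0.004, -1.423]
ft_force: [0.4, -0.4, -0.5]
opening: 0.005
```

```bash
python3 - <<'E'
from h import *
read_camera('wrist');read_camera('wrist');p=shot('wrist'); save(p,'w8'); print(tool()[:3,3],readout.state()['t'])
a=shot('top');b=shot('scene')
for n in ['handle_grip','pin_tip','capsule','capsule_mouth','cradle_seat']: print(n,find(p,n),find(b,n))
for n in ['capsule_blue','capsule_yellow','rinse_bottle','steel_dish','powder_jar','cement_spatula','tip_cup']: print(n,find(b,n)[:1],find(a,n)[:1])
E
```

```text
[ 524.43181149 -186.20528777  149.59592475] 27.15
handle_grip [([486.7, -38.5, 25.7], 0.8), ([548.1, -146.9, 30.9], 0.59)] [([492.1, -40.7, 30.5], 0.69)]
pin_tip [([557.0, -114.7, 29.3], 0.94), ([637.2, -145.8, -1.3], 0.43)] [([559.3, -112.6, 32.2], 0.87)]
capsule [([556.3, -169.2, 17.5], 0.93)] [([553.7, -169.1, 24.2], 0.51)]
capsule_mouth [([548.5, -147.0, 30.3], 0.6)] [([550.2, -144.6, 29.1], 0.48)]
cradle_seat [([554.4, -161.8, 17.8], 0.88), ([640.8, -148.9, 0.7], 0.4)] [([560.2, -164.5, 19.7], 0.68)]
capsule_blue [([608.2, 239.3, 8.6], 0.63)] [([607.9, 234.0, 5.5], 0.73)]
capsule_yellow [([532.6, 231.3, 5.2], 0.59)] [([758.5, 252.1, 0.5], 0.64)]
rinse_bottle [([792.4, 89.0, 0.9], 0.93)] [([787.3, 89.4, -0.2], 0.96)]
steel_dish [([791.9, -33.1, 4.2], 0.78)] [([788.2, -36.1, -2.0], 0.87)]
powder_jar [([757.0, 249.7, 2.9], 0.68)] [([758.3, 252.5, 0.4], 0.64)]
cement_spatula [] [([512.6, -436.1, 3.0], 0.66)]
tip_cup [([656.2, 420.6, 0.3], 0.76)] [([651.6, 424.3, -0.7], 0.97)]
```

View pics/w8.png

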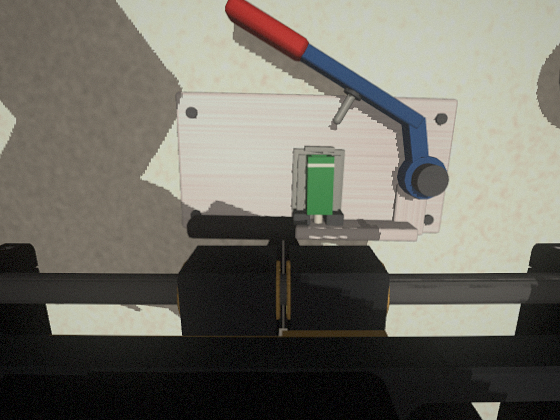

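```bash
python3 -c "
from h import *
print(env.job_done())"
```

```text
the job is handed in; nothing more can be done
None
```

I laid the green capsule in the cradle, pressed it until the plunger gave, and let the handle spring back open. I handed the job in at about t = 27 s.

- **Placing:** The capsule touched the cradle floor at the expected height. Seen from above, it lies between the side walls with the nozzle in the notch and the mouth towards the pin.
- **Pressing:** The push at the grip rose from about 2 N (spring only) to about 15 N from around 0.45 rad. It then fell suddenly to about 2 N, after roughly 7 mm of grip travel, or about 3.3 mm at the plunger. I stopped there; the highest reading, about 15 N, stayed below the crush limit of about 22 N including the spring.
- **Last checks:** The last wrist picture shows the capsule still seated, the handle fully open and the gripper clear of everything.
    - **Other objects:** The networks found them where they started, within a few mm. The top view reported the yellow capsule at the jar's position, which I took as a false detection because the scene view had it in place. The scene view missed the spatula, but the top view found it in place.
    - **Not seen directly:** I could not see the plunger inside the bore, so its activation rests on the force drop and the travel.

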